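# Half-open the air valve and hold the display case lid at 50 degrees

### The arm

A 6-joint arm with a two-finger parallel gripper is mounted at the origin on the work surface. World frame = base frame: x ahead of the robot, y to its left, z up, the work surface at z = 0. Lengths are in m, angles in degrees, forces in N, time in s.
With the tool pointing down it reaches from about 0.35 to 0.875 m from the base axis. Payload 4.2 kg.
Tool frame: the origin (TCP) lies midway between the tips of the shut fingers; the grasp point (between the pads) lies 19 mm behind it; z points along the fingers, y is the line along which they close (so a half turn about z gives the same grasp; the last joint's range is limited). The gripper opens to 87 mm and grips with 3 to 60 N. Pads are 19 mm wide; open, the fingers measure 117 mm over their backs; the gripper's body (75 mm by 190 mm) begins 51 mm behind the grasp point.
Start: joints at [-50.902, 22.042, 0.453, 0, -68.411, -14.817], TCP at [0.257, -0.57, 0.223] pointing down, gripper open.
Joint ranges: [-179.83, 179.83], [-69.29, 118.12], [-61.27, 80.66], [-181.25, 117.63], [-171.15, -9.14], [-177.46, 177.46]. Speed limits (degrees/s): [159.86, 159.86, 180, 180, 180, 180].

### API

Orientations are given as a 3x3 rotation matrix whose columns are the frame's x, y, z axes.
In Python, from station import * gives the robot as it stands.
- The arm moves only by the tool move_arm, never from a script. Its argument "targets" is text: rows parted by semicolons, each of 4 numbers parted by spaces: the shift along the world's x, y, z in units of 25 mm (1.0 is 25 mm), then the turn about the world's z in units of 5 degrees (1.0 is 5 degrees). In form: tx ty tz spin; .... A call has 1 to 10 rows; each row shifts and turns the commanded pose from where the row before left it; what a row does not reach is not made up. A row lasts 1/12 s, in which the tool goes at most 41.7 mm and 7.16 degrees, less where a joint would pass 70% of its speed; a pose out of reach is approached as far as the arm can. A call is refused whole if a number of a shift passes 1 or a number of a turn 1, either way. A call with a gripper value outside its range is refused whole. "gripper" is the finger opening in mm, from 0 to 87, set as the call begins (left out, the last holds). The fingers move at their own pace and stop on an object; the grip force is fixed at half the most. Time passes only in rows, so rows that do not move let the fingers close. It gives the time, the measured TCP pose, the force, the opening and the grip force at its end, in the units of the state.
- sense(): the state, without advancing time (a new reading comes with each control period).
- capture(name): name is "scene" or "side" or "wrist"; returns a dict with "image" (420x560x3 uint8, blue, green, red), "fx", "fy", "cx", "cy" (pixels), "world_from_camera" (4x4, takes a point from camera to world coordinates); the wrist camera has in their place "hand_eye" (4x4, takes a point from camera to tool coordinates, whose origin is the TCP and whose axes are the flange's). Camera axes: x right, y up, looking along -z (the intrinsics and any distortion apply to the point x, -y, -z); pixel columns grow to the right and rows downward; lengths in m; the calibration is good to about 2 mm. A picture is of the moment at which its call begins: read the wrist's pose just before it. There is no depth.
- finish_job(): hands the job in; it is judged then, once.
The state is a dict: "time_s": time; "joints": joint angles; "joint_velocities": joint speeds; "effort": joint torques, N m; "tcp_pos": TCP position; "ee_rot": TCP orientation; "wrist_force": force on the tool from outside, world axes, zero at the start; "moment": the same for the moment, N m; "gripper_width": opening from 0.0 (shut) to 1.0 (fully open); "gripper_force": force on a finger pad.
Only numpy, scipy, OpenCV 4.12 (cv2) and the standard library are available. Lean on these libraries where they do the work, as an engineer would, in place of code of your own. Each camera call takes 0.05 s, during which the arm holds its last target. There are 200 camera calls.

### The job

The dark wooden thimble case has to be dusted out by its built-in air bar. First, with the lid still shut, turn the red handle of the air valve to half open (45 degrees); then raise the case's glazed lid, which falls shut by itself, to 50 degrees open and hold it there with the gripper. Finish while still holding the lid steady at 50 degrees, with the valve left at half open and the other things on the bench not disturbed.

Things in the scene. Friction and masses are not known exactly. Their poses are not given: they have to be found in the camera images.
- case: Fixed dark wooden display case, an open-topped box 200 mm deep (x), 260 wide (y), 66 high, with a brass air bar and thimbles inside. Origin on the bench, mid-width, 30 mm behind the front face; x points from the front (the side with the pull, roughly facing the robot) to the back (hinge), z up. Yaw within about 0.25 rad; it may stand left or right.
- lid (a joint): Opening angle of the case's lid in rad: 0 = shut (start), growing as the front edge rises; 0.873 = 50 degrees; stop at 1.8. The lid is a brown wooden frame 200 x 260 mm, 14 mm thick, bars 28 mm wide, round a clear glass pane, 0.4 to 0.75 kg, on a free hinge: it falls shut. Pull at angle a: 238*sin(a) mm above the hinge line and 238*cos(a) mm in front of it.
- hinge_line (a point): Middle of the lid's hinge line, fixed, at the case's back edge, 73 mm above the bench; in the case's frame at x = 174 mm, y = 0. The hinge axis is the case's y.
- lid_pull (a point): Grip point of the brass pull, a tongue 24 mm wide (y), 14 thick, 56 long, straight out of the middle of the lid's front edge, in the lid's plane; free space below. Point: mid-width, mid-thickness, 34 mm ahead of the lid's edge, 238 mm from the hinge line, 73 mm above the bench when shut. Gripped from above across the 24 mm, it turns between the fingers as the lid swings; or lift it from beneath.
- valve_body: Fixed brass ball valve in a copper pipe. The pipe runs along its x, 160 mm long, its top 40 mm above the bench, and enters the bench through a round flange at each end; brass body 44 x 40 mm, 48 mm high. Origin on the bench under the handle's axis, z up. Its yaw varies by about 0.4 rad.
- valve (a joint): Turn of the red valve handle in rad: 0 = closed, handle straight across the pipe; grows as the handle is turned counterclockwise seen from above; 0.785 = half open (45 degrees to the pipe); 1.571 = fully open, handle along the pipe. Stops at both ends. It starts between 0 and 0.5 and stays where it is left (about 0.12 N m of friction).
- valve_grip (a point): On the vertical axis of the red handle, at the height to grip, 88 mm above the bench. The handle is a straight bar 66 mm long, 12 mm thick and 24 mm high (from 74 to 98 mm above the bench), centred on the axis. At joint value 0 its length lies along the valve body's y. The point turns with the handle: its y is along the bar, its x across the 12 mm.
- thimble_white: Loose white porcelain thimble, 25 mm diameter, 26 mm high, standing; bystander. Origin under its centre.
- thimble_blue: Loose blue porcelain thimble, 25 mm diameter, 26 mm high, standing; bystander. Origin under its centre.
- rack: Loose wooden thimble rack section, 45 x 160 x 18 mm with four pegs to 42 mm height; bystander. Origin under its centre.
- jar: Loose green glass jar, 72 mm diameter, 100 mm high; bystander. Origin under its centre.
- tin: Loose round tin, 70 mm diameter, 55 mm high; bystander. Origin under its centre.
- cup_hook: Loose brass cup hook lying flat, about 50 x 33 mm, 6 mm high; bystander.
- brush: Loose brush, 170 mm long, lying along its x; bystander.
Things that resemble listed ones, but are neither listed nor needed, are in the scene too. What is shaped like the valve_body but green is not meant.

How it is judged (in metres and radians):
On the way, in this order (a step that is already met when the one before it is completed fails the run):
1. the valve is at half open (45 degrees, within 7) and still, with the lid shut (value of joint valve between 0.663 and 0.908 rad and velocity of joint valve between -0.1 and 0.1 rad/s and value of joint lid below 0.08 rad), for 0.3 s.
2. the gripper's fingers have raised the lid to 50 degrees, within 6 (value of joint lid between 0.768 and 0.977 rad and contact force between the fingers and lid above 0.4 N), for 0.3 s.
At the end, for the whole second after the job is handed in: The program ends holding: the lid stays at 50 degrees open (within 6) and still, carried by the gripper's fingers (contact force above 0.4 N) and by none of the loose things, and the valve stands at 45 degrees (within 7) (all of step 2 and value of joint valve between 0.663 and 0.908 rad and velocity of joint lid between -0.08 and 0.08 rad/s and contact force between each of thimble_white, thimble_blue, rack, jar, tin, cup_hook, brush and lid below 0.1 N); the arm keeps its last pose, push and grip.
It fails at once if one of the loose things on the bench (thimbles, rack, jar, tin, hook, brush) is disturbed (moved more than 25 mm) (distance of any of thimble_white, thimble_blue, rack, jar, tin, cup_hook, brush from where it was at the start of the episode above 0.025 m).
It also fails if it takes over 51 s, if anything falls off the work surface, if the arm or the gripper's body presses on something with over 40 N, if the wrist force passes 120 N, or if a joint passes its speed limit or range.

## Working session

There is one attempt and no reset: what is moved stays moved. The work goes in short steps, Python scripts to look and compute and a tool call to move; the robot and the scene stay as the last step left them, time stands still between calls to the robot, and variables do not carry over. Pictures are saved under pics/ and viewed, at most 10 in all, crops included, and the job is handed in when it is done.

Besides the shell and the picture viewer there is one more tool, called after "Call:" as name(argument=value, ...) on one line, values as JSON. move_arm: Moves the arm, as the interface text tells. Its arguments: {"type":"object","properties":{"targets":{"type":"string"},"gripper":{"type":"number"}},"required":["targets"]}

```bash
mkdir -p pics; cat > h.py <<'E'
from station import *
import numpy as np, cv2
def ray(c,u,v,T=None):
    T=np.array(c["world_from_camera"]) if T is None else T
    d=np.array([(u-c["cx"])/c["fx"],-(v-c["cy"])/c["fy"],-1.0])
    return T[:3,3],T[:3,:3]@d
def onz(c,u,v,z,T=None):
    o,d=ray(c,u,v,T); return (o+d*(z-o[2])/d[2])
E
python3 - <<'E'
from h import *
import pickle
s=sense(); print(s["time_s"],s["tcp_pos"],s["ee_rot"])
d={n:capture(n) for n in("scene","side","wrist")}
pickle.dump((s,d),open("cap0.pkl","wb"))
for n in d: cv2.imwrite(f"pics/{n}0.png",d[n]["image"]); print(n,[k for k in d[n]],d[n]["fx"]); 
for n in("scene","side"): print(np.round(d[n]["world_from_camera"],2))
E
```

```text
0.0 [ 0.25679711 -0.56914704  0.22144362] [[-9.11607862e-01 -4.11059783e-01 -9.79866835e-04]
 [-4.11060943e-01  9.11605714e-01  1.98084034e-03]
 [ 7.90084067e-05  2.20853461e-03 -9.99997558e-01]]
scene ['image', 'fx', 'fy', 'cx', 'cy', 'world_from_camera'] 479.39877289787097
side ['image', 'fx', 'fy', 'cx', 'cy', 'world_from_camera'] 529.1271729050961
wrist ['image', 'fx', 'fy', 'cx', 'cy', 'hand_eye'] 365.55437494736157
[[ 0.63 -0.53  0.57  1.37]
 [ 0.78  0.42 -0.47 -0.66]
 [ 0.01  0.74  0.68  1.1 ]
 [ 0.    0.    0.    1.  ]]
[[-0.81  0.39 -0.43 -0.23]
 [-0.58 -0.53  0.62  1.13]
 [ 0.01  0.76  0.65  1.26]
 [ 0.    0.    0.    1.  ]]
```

View pics/scene0.png

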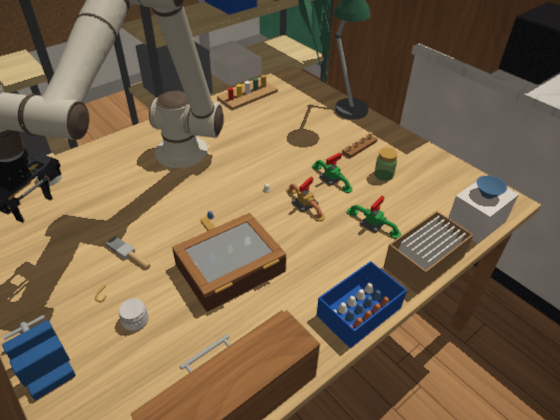

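View pics/side0.png

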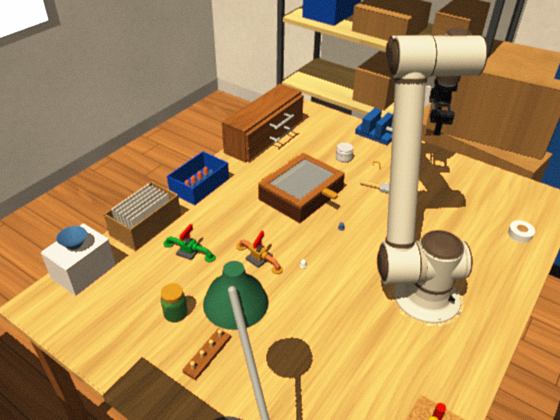

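Scene view: three valves with red handles are at (306,200), (332,175) and (375,217). The first has a copper pipe and the other two are green, so the first is the one meant. The case is at (230,258), with its pull at (208,223) and the blue thimble beside it at (210,214). In the side view the copper valve is at (259,250), the case at (302,186), the pull at (330,195) and the blue thimble at (341,226).

I'll confirm this in an enlarged crop.

```bash
python3 - <<'E'
from h import *
import pickle
s,d=pickle.load(open("cap0.pkl","rb"))
a=d["scene"]["image"][170:300,165:345]; b=d["side"]["image"][150:280,210:360]
A=cv2.resize(a,None,fx=4,fy=4,interpolation=cv2.INTER_CUBIC)[:, :]; B=cv2.resize(b,None,fx=4,fy=4,interpolation=cv2.INTER_CUBIC)
A=cv2.resize(a,(400,289),interpolation=cv2.INTER_CUBIC);
# valve crops
v1=cv2.resize(d["scene"]["image"][170:225,280:330],(400,300)[::1],interpolation=cv2.INTER_CUBIC)
v2=cv2.resize(d["side"]["image"][225:280,230:290],(400,300),interpolation=cv2.INTER_CUBIC)
c1=cv2.resize(d["scene"]["image"][200:300,165:298],(400,300),interpolation=cv2.INTER_CUBIC)
c2=cv2.resize(d["side"]["image"][150:240,250:370],(400,300),interpolation=cv2.INTER_CUBIC)
cv2.imwrite("pics/crop.png",np.vstack([np.hstack([v1,v2]),np.hstack([c1,c2])]))
for n in("scene","side"):
    im=d[n]["image"].astype(int); Bc,G,R=im[...,0],im[...,1],im[...,2]
    m=((R>120)&(G<50)&(Bc<60)).astype(np.uint8)
    k,l,st,ce=cv2.connectedComponentsWithStats(m)
    for i in range(1,k):
        if st[i,4]>15:
            ys,xs=np.where(l==i); p=np.c_[xs,ys].astype(float); w,V=np.linalg.eigh(np.cov(p.T))
            print(n,st[i],ce[i].round(1),"z88",onz(d[n],*ce[i],.09).round(3),np.round(V[:,1],2))
E
```

```text
scene [327 153  15   8  33] [333.8 156.6] z88 [0.468 0.343 0.09 ] [-0.9   0.43]
scene [301 178  11  10  36] [306.  182.5] z88 [0.512 0.175 0.09 ] [-0.74  0.68]
scene [372 197  11  11  39] [377.4 202.1] z88 [0.721 0.285 0.09 ] [-0.7   0.71]
side [180 225  12  16  49] [185.  231.9] z88 [0.722 0.288 0.09 ] [-0.6  0.8]
side [254 231   9  17  48] [257.8 239.2] z88 [0.513 0.177 0.09 ] [-0.48  0.88]
side [433 404  12  16 127] [439.2 411. ] z88 [-0.182  0.387  0.09 ] [-0.25  0.97]
```

View pics/crop.png

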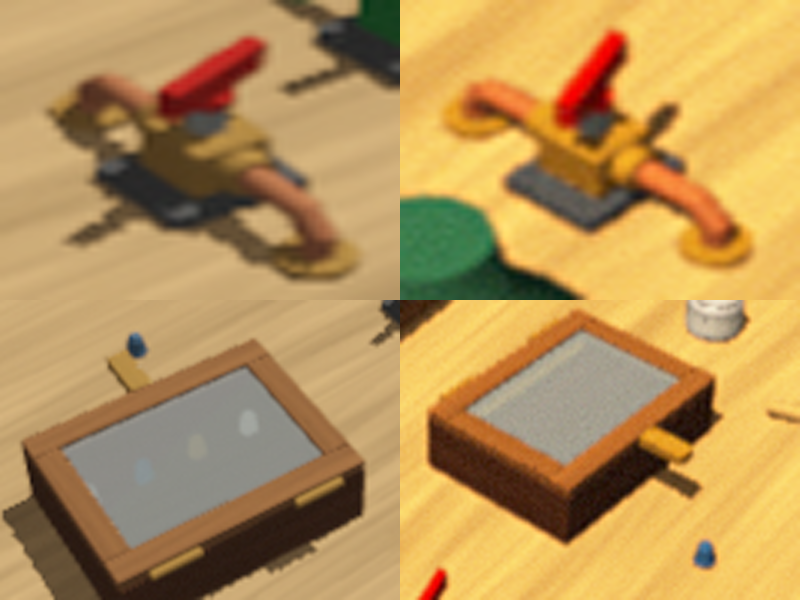

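The crop confirms it: the copper pipe with the brass body and red handle is the valve meant. The pull sticks out of the lid's front edge, and the blue thimble stands just off its tip.

```bash
python3 - <<'E'
from h import *
import pickle
s,d=pickle.load(open("cap0.pkl","rb"))
S,D=d["scene"],d["side"]
f=lambda x,y:(280+x/8,170+y*55/300)
g=lambda x,y:(230+(x-400)*.15,225+y*55/300)
for nm,c,pts in(("sc",S,[f(95,105),f(315,265)]),("sd",D,[g(475,113),g(715,248)])):
    P=[onz(c,*p,0.003) for p in pts]; e=P[1]-P[0]; print(nm,"flanges",np.round(P,3),"mid",((P[0]+P[1])/2).round(3),"yaw",np.degrees(np.arctan2(e[1],e[0])))
c=lambda x,y:(165+x/3.008,200+(y-300)/3)
e_=lambda x,y:(250+(x-400)*.3,150+(y-300)*.3)
for nm,C,pts in(("sc",S,[c(25,443),c(255,342),c(360,465),c(118,583),c(118,357)]),("sd",D,[e_(580,310),e_(714,378),e_(568,490),e_(430,408),e_(682,452)])):
    P=[onz(C,*p,0.080) for p in pts]; print(nm,np.round(P,3).tolist())
print("blue",onz(S,*c(137,357),0.0),onz(D,*e_(705,568),0))
W=d["wrist"]; print(np.round(W["hand_eye"],3))
E
```

```text
sc flanges [[0.434 0.184 0.003]
 [0.601 0.159 0.003]] mid [0.518 0.172 0.003] yaw -8.441496465247358
sd flanges [[0.594 0.164 0.003]
 [0.431 0.184 0.003]] mid [0.513 0.174 0.003] yaw 172.99331709654916
sc [[0.482, -0.304, 0.08], [0.507, -0.051, 0.08], [0.701, -0.074, 0.08], [0.674, -0.324, 0.08], [0.439, -0.172, 0.08]]
sd [[0.664, -0.32, 0.08], [0.471, -0.299, 0.08], [0.497, -0.044, 0.08], [0.694, -0.069, 0.08], [0.434, -0.166, 0.08]]
blue [ 0.3786779  -0.11707275  0.        ] [ 0.36070985 -0.10323932  0.        ]
[[ 0.     0.958  0.287  0.079]
 [ 1.    -0.001  0.    -0.   ]
 [ 0.001  0.287 -0.958 -0.162]
 [ 0.     0.     0.     1.   ]]
```

Call:
move_arm(targets="0.35 1 0 0.5;0.35 1 0 0.5;0.35 1 0 0.5;0.35 1 0 0.5;0.35 1 0 0.5;0.35 1 0 0.5;0.35 1 0 0.5;0.35 1 0 0.5;0.35 1 0 0.5;0.35 1 0 0.5", gripper=87)

```text
time_s: 0.98
tcp_pos: [0.3445, -0.3184, 0.2224]
ee_rot: [[-0.651, -0.759, -0.0], [-0.759, 0.651, 0.0], [0.0, 0.0, -1.0]]
wrist_force: [-0.1, 0.4, 0.9]
gripper_width: 0.998
gripper_force: 0.0
```

Call:
move_arm(targets="0.35 1 0 0.5;0.35 1 0 0.5;0.35 1 0 0.5;0.35 1 0 0.5;0.35 1 0 0.5;0.35 1 0 0.5;0.35 1 0 0.5;0.35 1 0 0.5;0.35 1 0 0.5;0.35 1 0 0.5")

```text
time_s: 1.82
tcp_pos: [0.432, -0.0684, 0.2225]
ee_rot: [[-0.269, -0.963, -0.0], [-0.963, 0.269, 0.0], [-0.0, 0.0, -1.0]]
wrist_force: [0.4, -0.6, -0.5]
gripper_width: 1.001
gripper_force: 0.0
```

Call:
move_arm(targets="0.35 1 0 0.5;0.35 1 0 0.5;0.35 1 0 0.5;0.35 1 0 0.5;0.35 1 0 0.5;0.35 1 0 0.5;0.35 1 0 0.5;0.35 1 0 0.5;0.35 1 0 0.5;0 0.7 0 0")

```text
time_s: 2.65
tcp_pos: [0.5118, 0.1749, 0.222]
ee_rot: [[0.12, -0.993, 0.0], [-0.993, -0.12, -0.0], [0.0, -0.0, -1.0]]
wrist_force: [0.1, 0.0, 0.2]
gripper_width: 0.996
gripper_force: 0.0
```

```bash
python3 - <<'E'
from h import *
import pickle
s=sense(); print(s["time_s"],s["tcp_pos"],s["ee_rot"].round(3) if hasattr(s["ee_rot"],"round") else s["ee_rot"],s["joints"])
W=capture("wrist"); pickle.dump((s,W),open("cap1.pkl","wb")); cv2.imwrite("pics/w1.png",W["image"])
E
```

```text
2.65 [0.51184538 0.17487961 0.22201123] [[ 0.12  -0.993  0.   ]
 [-0.993 -0.12  -0.   ]
 [ 0.    -0.    -1.   ]] [ 3.60549223e+01  1.38773449e+01 -1.14700048e+01  1.44804295e-02
 -6.46466563e+01 -2.91484466e+01]
```

View pics/w1.png

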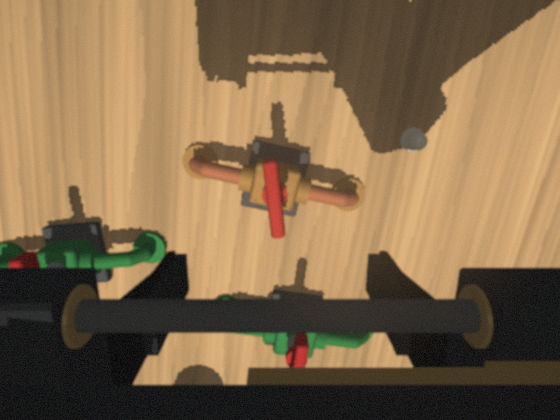

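The wrist view shows the copper valve's flanges at about (200,160) and (348,193), with its red bar running from (269,162) to (278,236). The green valves are at (75,245) and (295,325). The white thimble is at (413,139).

```bash
cat >> h.py <<'E'
def wT(s,W):
    T=np.eye(4); T[:3,:3]=np.array(s["ee_rot"]); T[:3,3]=s["tcp_pos"]; return T@np.array(W["hand_eye"])
def angle(p): return np.degrees(np.arctan2(p[1],p[0]))%180
def reds(im,lo=15):
    im=im.astype(int); m=((im[...,2]>110)&(im[...,1]<60)&(im[...,0]<70)).astype(np.uint8)
    k,l,st,ce=cv2.connectedComponentsWithStats(m)
    return [(np.argwhere(l==i)[:,::-1].astype(np.float32),st[i],ce[i]) for i in range(1,k) if st[i,4]>lo]
def bar(c,T,near):
    out=[]
    for p,st,ce in reds(c["image"]):
        q=onz(c,*ce,.09,T)
        if np.hypot(*(q[:2]-near))<.04:
            Q=np.array([onz(c,u,v,.096,T)[:2] for u,v in p]); r=cv2.minAreaRect((Q*1000).astype(np.float32))
            w,V=np.linalg.eigh(np.cov(Q.T)); out.append((q.round(4),r,angle(V[:,1])))
    return out
E
python3 - <<'E'
from h import *
import pickle
s,W=pickle.load(open("cap1.pkl","rb")); T=wT(s,W)
print(bar(W,T,np.array([.514,.174])))
a=onz(W,200,160,.003,T);b=onz(W,348,193,.003,T); print(a,b,(a+b)/2,angle(b-a))
E=W["image"]
# copper pipe axis at top z ~.04
hs=cv2.cvtColor(E,cv2.COLOR_BGR2HSV)
print(angle(onz(W,345,198,.03,T)-onz(W,203,163,.03,T)))
print("tool y",np.degrees(np.arctan2(s["ee_rot"][1][1],s["ee_rot"][0][1])))
E
```

```text
[(array([0.5153, 0.1546, 0.09  ]), ((514.1531372070312, 155.88409423828125), (8.602404594421387, 35.14259338378906), 27.64868927001953), np.float64(110.11413996880721)), (array([0.5084, 0.1677, 0.09  ]), ((508.69171142578125, 165.94863891601562), (1.469622254371643, 12.457669258117676), 12.286310195922852), np.float64(100.39710763282018))]
[0.59483082 0.1630865  0.003     ] [0.43517819 0.17932844 0.003     ] [0.51500451 0.17120747 0.003     ] 174.19111294207895
172.85432460788047
tool y -173.08732367589397
```

```bash
python3 - <<'E'
from h import *
import pickle
s,W=pickle.load(open("cap1.pkl","rb")); T=wT(s,W); im=W["image"].astype(int)
m=(im[...,2]>80)&(im[...,2]>3*im[...,1])&(im[...,2]>2.5*im[...,0]); m[:, :255]=0; m[:,295:]=0; m[:150]=0;m[245:]=0
p=np.argwhere(m)[:,::-1].astype(float); print(len(p),p.min(0),p.max(0))
Q=np.array([onz(W,u,v,.092,T)[:2] for u,v in p]); w,V=np.linalg.eigh(np.cov(Q.T)); print(Q.mean(0),angle(V[:,1]),np.ptp(Q@V[:,1]))
r=cv2.minAreaRect((Q*1000).astype(np.float32)); print(r)
# pipe: coppery pixels excluding bar
h=cv2.cvtColor(W["image"],cv2.COLOR_BGR2HSV)
m2=((h[...,0]<11)&(h[...,1]>90)&(h[...,2]>70)&~m).astype(np.uint8)
for lo,hi in((205,240),(310,340)):
    q=np.argwhere(m2[140:215,lo:hi])[:,::-1]+[lo,140]; print(len(q),q.mean(0),onz(W,*q.mean(0),.033,T))
A=[onz(W,*((np.argwhere(m2[140:215,lo:hi])[:,::-1]+[lo,140]).mean(0)),.033,T) for lo,hi in((205,240),(310,340))]
print(angle(A[1]-A[0]))
E
```

```text
2 [275. 174.] [275. 179.]
[0.51655472 0.15356105] 96.84639366528788 0.004113221534477768
((516.5546875, 153.56105041503906), (4.113218784332275, 0.0), 96.84593200683594)
355 [220.88450704 173.37746479] [0.56812104 0.16840576 0.033     ]
289 [324.60553633 196.38408304] [0.46437318 0.17899663 0.033     ]
174.17127673829526
```

```bash
python3 - <<'E'
from h import *
import pickle
s,W=pickle.load(open("cap1.pkl","rb")); T=wT(s,W); im=W["image"].astype(int)
print(im[200,265:285].tolist())
m=(im[...,2]>100)&(im[...,2]>2.2*im[...,1])&(im[...,2]>2.2*im[...,0]); m[:, :255]=0; m[:,295:]=0; m[:150]=0;m[245:]=0
k,l,st,ce=cv2.connectedComponentsWithStats(m.astype(np.uint8)); i=1+st[1:,4].argmax(); p=np.argwhere(l==i)[:,::-1].astype(float); print(st[i])
for z in(.086,.092,.098):
    Q=np.array([onz(W,u,v,z,T)[:2] for u,v in p]); w,V=np.linalg.eigh(np.cov(Q.T)); a=V[:,1]; print(Q.mean(0),angle(a),np.ptp(Q@a),cv2.minAreaRect((Q*1000).astype(np.float32)))
E
```

```text
[[59, 73, 194], [56, 70, 180], [51, 63, 167], [53, 68, 176], [64, 74, 193], [58, 68, 193], [63, 73, 198], [61, 72, 197], [61, 72, 198], [58, 68, 197], [64, 75, 200], [60, 71, 195], [59, 68, 192], [56, 68, 184], [53, 63, 165], [41, 55, 137], [38, 51, 110], [36, 49, 98], [46, 57, 121], [50, 63, 151]]
[ 263  160   21   77 1019]
[0.51576014 0.17294448] 103.14403658300543 0.06662125141270625 ((516.4486083984375, 174.6260223388672), (15.065043449401855, 66.62348175048828), 13.258885383605957)
[0.51587961 0.1714039 ] 103.14403658300544 0.06528109399481298 ((516.55419921875, 173.05162048339844), (14.762005805969238, 65.28327941894531), 13.259106636047363)
[0.51599908 0.16986331] 103.14403658300544 0.06394093657691967 ((516.6598510742188, 171.47720336914062), (14.458955764770508, 63.9431037902832), 13.258882522583008)
```

Call:
move_arm(targets="0.15 -0.1 0 0.65;0 0 0 0.6;0 0 -1 0;0 0 -1 0;0 0 -1 0;0 0 -1 0;0 0 -1 0;0 0 -0.7 0;0 0 -0.4 0;0 0 0 0", gripper=87)

```text
time_s: 3.53
tcp_pos: [0.513, 0.1692, 0.0677]
ee_rot: [[0.225, -0.974, -0.005], [-0.974, -0.225, -0.003], [0.002, 0.005, -1.0]]
wrist_force: [-0.6, -0.1, 0.2]
gripper_width: 1.002
gripper_force: 0.0
```

Call:
move_arm(targets="0 0 0 0;0 0 0 0;0 0 0 0;0 0 0 0;0 0 0 0;0 0 0 0;0 0 0 0;0 0 0 0;0 0 0 0;0 0 0 0", gripper=0)

```text
time_s: 4.37
tcp_pos: [0.5145, 0.1703, 0.07]
ee_rot: [[0.226, -0.974, -0.0], [-0.974, -0.226, -0.0], [0.0, 0.0, -1.0]]
wrist_force: [0.2, 0.3, -0.3]
gripper_width: 0.324
gripper_force: 0.0
```

Call:
move_arm(targets="0 0 0 0;0 0 0 0;0 0 0 0;0 0 0 0;0 0 0 0;0 0 0 0;0 0 0 0;0 0 0 0")

```text
time_s: 5.03
tcp_pos: [0.5152, 0.1706, 0.0701]
ee_rot: [[0.226, -0.974, 0.001], [-0.974, -0.226, 0.001], [-0.0, -0.001, -1.0]]
wrist_force: [5.3, -0.3, -2.8]
gripper_width: 0.233
gripper_force: 30.0
```

```bash
python3 - <<'E'
from h import *
s=sense(); print(s["gripper_width"],s["gripper_force"],s["moment"])
S=capture("scene")["image"][130:240,250:370]; D=capture("side")["image"][180:290,200:320]; 
f=lambda a:cv2.resize(a,(400,366),interpolation=cv2.INTER_CUBIC)
cv2.imwrite("pics/g1.png",np.hstack([f(S),f(D)]))
E
```

```text
0.23285525652585823 29.999098777770996 [-0.15381747 -1.46747899 -0.0439977 ]
```

View pics/g1.png

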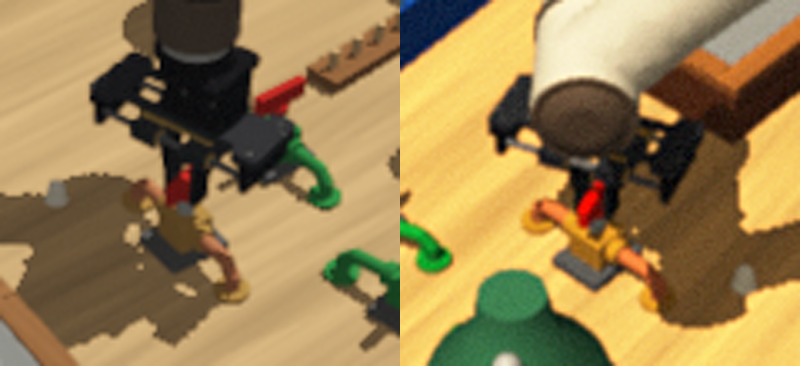

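The crops show both fingers closed on the red bar of the copper valve. Now I'll turn it by about 25.7°.

Call:
move_arm(targets="0 0 0 0.5;0 0 0 0.6;0 0 0 0.6;0 0 0 0.6;0 0 0 0.6;0 0 0 0.6;0 0 0 0.6;0 0 0 0.6;0 0 0 0.45;0 0 0 0")

```text
time_s: 5.97
tcp_pos: [0.5161, 0.171, 0.0702]
ee_rot: [[0.627, -0.779, 0.003], [-0.779, -0.627, 0.002], [0.001, -0.004, -1.0]]
wrist_force: [7.8, -0.6, -5.7]
gripper_width: 0.231
gripper_force: 30.0
```

Call:
move_arm(targets="0 0 0 0;0 0 0 0;0 0 0 0;0 0 0 0;0 0 0 0")

```text
time_s: 6.38
tcp_pos: [0.5162, 0.171, 0.0702]
ee_rot: [[0.626, -0.779, 0.003], [-0.779, -0.626, 0.002], [0.001, -0.004, -1.0]]
wrist_force: [8.5, -0.5, -6.7]
gripper_width: 0.233
gripper_force: 30.0
```

Call:
move_arm(targets="0 0 0 0;0 0 0 0;0 0 0 0;0 0 0 0;0 0 0 0;0 0 0 0;0 0 0 0;0 0 0 0;0 0 0 0;0 0 0 0", gripper=87)

```text
time_s: 7.22
tcp_pos: [0.5145, 0.1703, 0.07]
ee_rot: [[0.626, -0.78, -0.0], [-0.78, -0.626, -0.0], [-0.0, 0.0, -1.0]]
wrist_force: [-1.0, -0.2, -0.3]
gripper_width: 0.909
gripper_force: 0.0
```

Call:
move_arm(targets="0 0 0.5 0;0 0 1 0;0 0 1 0;0 0 1 0;0 0 1 0;0 0 1 0;0 0 0.5 0;0 0 0 0;0 0 0 0;0 0 0 0")

```text
time_s: 8.05
tcp_pos: [0.5137, 0.17, 0.2187]
ee_rot: [[0.626, -0.78, -0.002], [-0.78, -0.626, -0.001], [-0.001, 0.002, -1.0]]
wrist_force: [0.3, -0.3, -1.1]
gripper_width: 1.0
gripper_force: 0.0
```

```bash
python3 - <<'E'
from h import *
import pickle
s=sense(); W=capture("wrist"); pickle.dump((s,W),open("cap2.pkl","wb")); cv2.imwrite("pics/w2.png",W["image"])
T=wT(s,W); im=W["image"].astype(int)
print(s["time_s"],s["tcp_pos"],s["joints"])
m=(im[...,2]>100)&(im[...,2]>2.2*im[...,1])&(im[...,2]>2.2*im[...,0])
k,l,st,ce=cv2.connectedComponentsWithStats(m.astype(np.uint8))
for i in range(1,k):
    if st[i,4]>200:
        p=np.argwhere(l==i)[:,::-1]; Q=np.array([onz(W,u,v,.092,T)[:2] for u,v in p]); w,V=np.linalg.eigh(np.cov(Q.T)); print(st[i],Q.mean(0),angle(V[:,1]),cv2.minAreaRect((Q*1000).astype(np.float32)))
E
```

```text
8.05 [0.51368223 0.16996605 0.2186937 ] [ 3.54621632e+01  1.41239501e+01 -1.16119700e+01 -4.48893781e-02
 -6.44043703e+01  3.31828542e+00]
[ 262  166   20   77 1070] [0.51651191 0.17172863] 128.810514514276 ((516.50341796875, 173.95684814453125), (15.428013801574707, 64.83869934082031), 36.186275482177734)
[176 342  46  43 629] [0.4727262  0.33806279] 88.02902558183895 ((472.677001953125, 339.65576171875), (61.880577087402344, 11.861867904663086), 89.4312515258789)
```

View pics/w2.png

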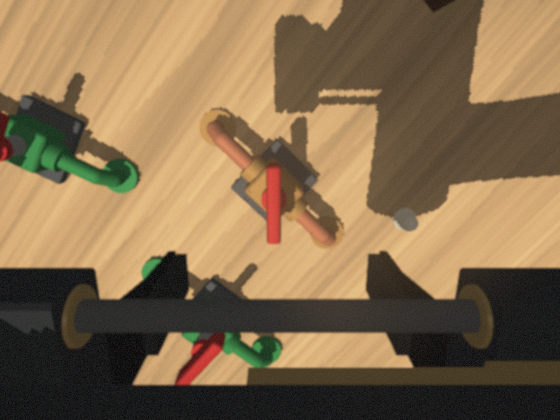

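The bar is now at (273,205) and the flanges at (217,126) and (326,232). I'll check the pipe angle here, then work out the approach to the lid.

```bash
python3 - <<'E'
from h import *
import pickle
s,W=pickle.load(open("cap2.pkl","rb")); T=wT(s,W)
a=onz(W,217,126,.003,T);b=onz(W,326,232,.003,T);print("flange",angle(b-a))
a=onz(W,217,134,.033,T);b=onz(W,327,240,.033,T);print("pipe",angle(b-a))
h=cv2.cvtColor(W["image"],cv2.COLOR_BGR2HSV); m2=((h[...,0]<11)&(h[...,1]>90)&(h[...,2]>70))
A=[]
for x0,x1,y0,y1 in((215,245,120,170),(300,325,205,245)):
    q=np.argwhere(m2[y0:y1,x0:x1])[:,::-1]+[x0,y0]; A.append(onz(W,*q.mean(0),.033,T)); print(len(q),q.mean(0))
print(angle(A[1]-A[0]),A)
E
```

```text
flange 173.97693362843643
pipe 174.06503892197935
393 [230.33587786 149.00763359]
319 [312.18495298 226.60815047]
174.4972184675545 [array([0.57115741, 0.16840082, 0.033     ]), array([0.46066363, 0.17904557, 0.033     ])]
```

The valve stands at about 44.7°. Next I'll move over the pull.

Call:
move_arm(targets="-0.2 -1 0 0.65;-0.2 -1 0 0.65;-0.2 -1 0 0.65;-0.2 -1 0 0.65;-0.2 -1 0 0.65;-0.2 -1 0 0.65;-0.2 -1 0 0.65;-0.2 -1 0 0.65;-0.2 -1 0 0.65;-0.2 -1 0 0.65", gripper=87)

```text
time_s: 8.93
tcp_pos: [0.4634, -0.0809, 0.2187]
ee_rot: [[0.948, -0.318, -0.003], [-0.318, -0.948, -0.0], [-0.003, 0.001, -1.0]]
wrist_force: [1.0, 0.0, -0.7]
gripper_width: 1.001
gripper_force: 0.0
```

Call:
move_arm(targets="-0.1 -1 0 0.65;-0.1 -1 0 0.65;-0.1 -1 0 0.65;-0.05 -0.6 0 0.6;0 0 0 0;0 0 0 0;0 0 0 0")

```text
time_s: 9.52
tcp_pos: [0.4554, -0.1693, 0.2192]
ee_rot: [[0.994, -0.105, -0.002], [-0.105, -0.994, 0.0], [-0.002, -0.0, -1.0]]
wrist_force: [-0.8, 1.2, -0.5]
gripper_width: 0.998
gripper_force: 0.0
```

```bash
python3 - <<'E'
from h import *
import pickle
s=sense(); W=capture("wrist"); pickle.dump((s,W),open("cap3.pkl","wb")); cv2.imwrite("pics/w3.png",W["image"])
print(s["time_s"],s["tcp_pos"],s["joints"],np.degrees(np.arctan2(s["ee_rot"][1][1],s["ee_rot"][0][1])))
E
```

```text
9.5167 [ 0.45544318 -0.16928453  0.21921935] [-1.19771407e+00  8.61146344e+00 -1.86815963e+01 -1.52111317e-02
 -6.28050645e+01  8.51880160e+01] -96.01666595865565
```

View pics/w3.png

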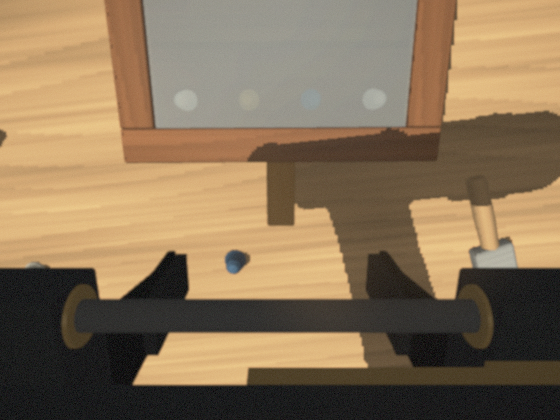

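The wrist view shows the lid's front edge from (124,162) to (438,160). The pull runs from (281,162) to (282,225), the blue thimble is at (235,262) and the brush is at (490,220).

```bash
python3 - <<'E'
from h import *
import pickle
s,W=pickle.load(open("cap3.pkl","rb")); T=wT(s,W)
a=onz(W,124,162,.08,T);b=onz(W,438,160,.08,T);print("edge",a,b,(a+b)/2,angle(b-a),np.hypot(*(a-b)[:2]))
t=onz(W,281.5,225,.08,T);r=onz(W,281,163,.08,T);print("tip",t,"root",r,np.hypot(*(t-r)[:2]))
print("blue",onz(W,235,268,0,T),"brush",onz(W,495,255,0.01,T))
E
```

```text
edge [ 0.50054091 -0.04711878  0.08      ] [ 0.47508385 -0.30528558  0.08      ] [ 0.48781238 -0.17620218  0.08      ] 84.36843960617095 0.2594188814229497
tip [ 0.43222883 -0.17107375  0.08      ] root [ 0.48615316 -0.17612581  0.08      ] 0.05416047141594136
blue [ 0.35902631 -0.11125123  0.        ] brush [ 0.34924986 -0.39953665  0.01      ]
```

Call:
move_arm(targets="0 -0.15 -0.5 0;0 0 -1 0;0 0 -1 0;0 0 -1 0;0 0 -1 0;0 0 -1 0;0 0 -0.7 0;0 0 -0.4 0;0 0 0 0;0 0 0 0", gripper=87)

```text
time_s: 10.4
tcp_pos: [0.4559, -0.1727, 0.0548]
ee_rot: [[0.995, -0.103, -0.001], [-0.103, -0.995, -0.0], [-0.001, 0.0, -1.0]]
wrist_force: [0.3, -0.7, 0.5]
gripper_width: 1.004
gripper_force: 0.0
```

Call:
move_arm(targets="0 0 0 0;0 0 0 0;0 0 0 0;0 0 0 0;0 0 0 0;0 0 0 0;0 0 0 0;0 0 0 0;0 0 0 0;0 0 0 0", gripper=0)

```text
time_s: 11.23
tcp_pos: [0.4558, -0.1735, 0.055]
ee_rot: [[0.995, -0.104, -0.0], [-0.104, -0.995, 0.0], [-0.0, -0.0, -1.0]]
wrist_force: [0.2, -0.8, -0.2]
gripper_width: 0.326
gripper_force: 0.0
```

Call:
move_arm(targets="0 0 0 0;0 0 0 0;0 0 0 0;0 0 0 0;0 0 0 0;0 0 0 0;0 0 0 0")

```text
time_s: 11.82
tcp_pos: [0.4559, -0.1723, 0.055]
ee_rot: [[0.995, -0.104, 0.0], [-0.104, -0.995, 0.001], [0.0, -0.001, -1.0]]
wrist_force: [-0.5, 5.9, 1.0]
gripper_width: 0.271
gripper_force: 30.0
```

Call:
move_arm(targets="0.01 0 0.41 0;0.03 0 0.41 0;0.05 0 0.41 0;0.06 -0.01 0.41 0;0.08 -0.01 0.4 0;0.1 -0.01 0.4 0;0.12 -0.01 0.39 0;0.13 -0.01 0.39 0;0.15 -0.02 0.38 0;0.16 -0.02 0.38 0")

```text
time_s: 12.65
tcp_pos: [0.477, -0.1744, 0.1534]
ee_rot: [[0.995, -0.104, -0.003], [-0.104, -0.995, 0.003], [-0.003, -0.002, -1.0]]
wrist_force: [1.4, 4.7, -5.0]
gripper_width: 0.271
gripper_force: 30.0
```

Call:
move_arm(targets="0.18 -0.02 0.37 0;0.2 -0.02 0.36 0;0.21 -0.02 0.35 0;0.23 -0.02 0.34 0;0.24 -0.02 0.33 0;0.26 -0.03 0.32 0;0.27 -0.03 0.31 0;0.28 -0.03 0.3 0;0.3 -0.03 0.28 0;0.3 -0.03 0.28 0")

```text
time_s: 13.48
tcp_pos: [0.5384, -0.1805, 0.2344]
ee_rot: [[0.995, -0.104, -0.005], [-0.104, -0.995, 0.003], [-0.005, -0.002, -1.0]]
wrist_force: [-0.0, 4.3, -4.4]
gripper_width: 0.271
gripper_force: 30.0
```

Call:
move_arm(targets="0 0 0 0;0 0 0 0;0 0 0 0;0 0 0 0;0 0 0 0;0 0 0 0;0 0 0 0;0 0 0 0")

```text
time_s: 14.15
tcp_pos: [0.5391, -0.1806, 0.2348]
ee_rot: [[0.995, -0.104, -0.002], [-0.104, -0.995, 0.002], [-0.003, -0.002, -1.0]]
wrist_force: [-0.6, 5.4, -1.5]
gripper_width: 0.272
gripper_force: 30.0
```

```bash
python3 - <<'E'
from h import *
s=sense(); p=s["tcp_pos"]; g=p-0.019*np.array(s["ee_rot"])[:,2]; f=(.691-g[0])*.995-(-.196-g[1])*.098
print(s["time_s"],p,g,"angle",np.degrees(np.arctan2(g[2]-.073,f)),np.hypot(g[2]-.073,f),s["wrist_force"],s["gripper_force"])
c=capture("scene")["image"]; d=capture("side")["image"]
f=lambda a:cv2.resize(a,(400,300),interpolation=cv2.INTER_AREA)
z=lambda a:cv2.resize(a,(400,300),interpolation=cv2.INTER_CUBIC)
cv2.imwrite("pics/end.png",np.vstack([np.hstack([f(c),f(d)]),np.hstack([z(c[150:300,150:350]),z(d[130:280,210:410])])]))
E
```

```text
14.15 [ 0.53905138 -0.18058934  0.23479478] [ 0.53909658 -0.18063679  0.25379466] angle 49.82475331670433 0.23661905950644724 [-0.63578761  5.42961898 -1.54843947] 29.998707933118567
```

View pics/end.png

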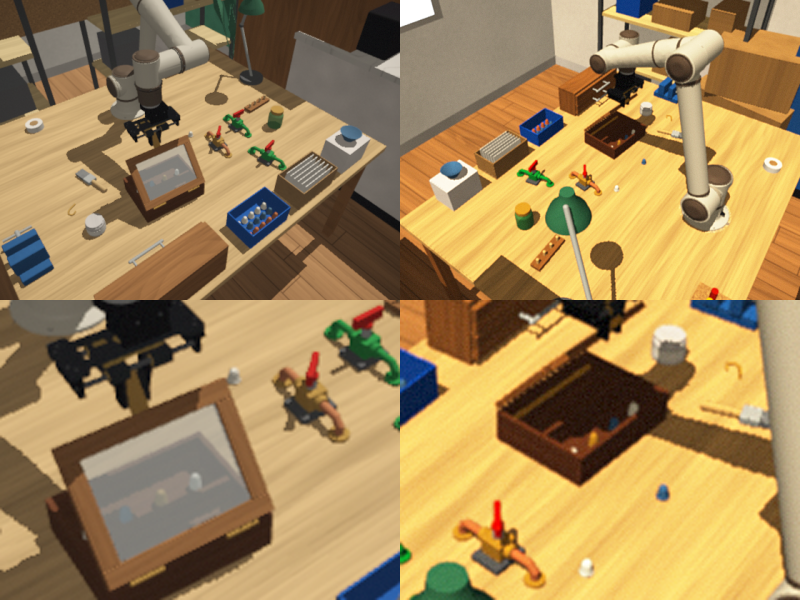

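The lid is open with the pull between the fingers (lower left, about (137,395)). The kinematics give 49.8°, the valve handle is still at 45°, and the bystanders stand where they were. I'm handing the job in.

```bash
python3 -c "
from station import *
print(finish_job())"
```

```text
the job is handed in; nothing more can be done
None
```

The job is handed in, with the valve measured at about 44.7° (half open), the lid held in the gripper at about 49.8°, and the other things on the bench looking undisturbed; the hand-in returned no verdict.

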